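Zero the photometer and hold the sample cell in its beam

TASK

With the photometer's gap still empty, zero it by pressing the pedal on the bench right down to its stop and letting it come fully up again. Then take the stoppered cell out of the rack by its two broad frosted faces only, never touching its clear windows, carry it upright, and hold it squarely in the middle of the light path so that the beam passes through the middle of both windows. Finish while still holding it there in the gripper, motionless and resting on nothing, with the spare cells and everything else left where they were.

Things in the scene. Friction and masses are not known exactly. Their poses are not given: they have to be found in the camera images.
- cell: Sample cell: upright glass box 12.5 (x) by 22.5 (y) by 45 mm high, about 30 g; it alone has a round cork stopper, 11 mm wide, 12 mm above its top. Broad faces (normal to x, 12.5 mm apart): frosted white; narrow ones (normal to y): clear windows. Origin: centre of its underside, which is 4 mm above the bench in the rack, so that 31 mm of glass stands clear of the rack.
- cell_mid (a point): Middle of the sample cell: 22.5 mm above the centre of its underside, axes as the cell's. The beam should pass here.
- cell_frost_a: Frosted face on the cell's +x side, 21.5 mm wide by 42 mm high and 1.5 mm thick; origin at the middle of its lower edge, 3 mm above the cell's underside. May be gripped.
- cell_frost_b: Frosted face on the cell's -x side, likewise. May be gripped.
- cell_window_a: Clear window on the cell's +y end, 9.5 mm wide by 42 mm high and 1.5 mm thick; origin at the middle of its lower edge, 3 mm above the cell's underside. Must not be touched.
- cell_window_b: Clear window on the cell's -y end, likewise. Must not be touched.
- rack: Grey plastic rack fixed to the bench, 44 (x) by 160 (y) by 18 mm high; origin under its centre. Three wells 14 mm deep at its y = -50, 0 and +50 mm, each 14.5 (x) by 24.5 mm (y). Cells stand in them in any order, their axes along the rack's. It may be left or right of the photometer, the pedal on the other side.
- photometer: Open photometer fixed to the bench: aluminium base 90 (x) by 290 (y) by 14 mm high, housings up to 104 mm high at its ends, 160 mm apart: white detector at +y, grey finned lamp at -y. Dark round noses, 32 mm wide, face each other, their ends 100 mm apart. The beam runs from nose to nose along its y, 70 mm above the bench. Origin under its centre.
- beam_mid (a point): Middle of the light path: on the beam, midway between the noses, 70 mm above the bench; axes as the photometer's, so y is along the beam and z up.
- pedal_base: Base of the foot switch, grey, fixed to the bench, 110 mm (x) by 80 mm (y) by 16 mm high, cheeks 34 mm high at its +x end; origin at the centre of its underside. The treadle's hinge is at its x = +45 mm, 26 mm above the bench, along its y.
- pedal_pad (a point): Place to press: on the steel treadle's top face, mid-width, 75 mm from the hinge, 15 mm from the free edge (treadle 90 by 70 by 8 mm, free edge to the base's -x). It moves with the treadle: about 48 mm above the bench at rest, 30 mm at the stop, where the treadle is level; in plan it shifts under 4 mm.
- pedal (a joint): Angle of the treadle, rad: 0 at rest (free edge up), 0.25 fully down at its rigid stop. A spring returns it; pressing at the pad takes about 3 N to start and about 9 N to reach the stop.
- spare1: One of two open spare cells in the rack: same size and faces as the stoppered cell but with no stopper, hollow and open at the top. Origin at the centre of its underside. Leave it in its well.
- spare2: One of two open spare cells in the rack: same size and faces as the stoppered cell but with no stopper, hollow and open at the top. Origin at the centre of its underside. Leave it in its well.
- flask: Conical glass flask, 74 mm wide at the foot, 112 mm high; bystander. Origin under its centre.
- bottle: Glass bottle with blue cap, 64 mm wide, 130 mm high; bystander. Origin under its centre.
- vial1: Small amber vial, 24 mm wide, 45 mm high, between robot and photometer; bystander. Origin under its centre.
- vial2: A second amber vial like the first; bystander.
- tub: White plastic tub with a red lid, 80 mm wide, 120 mm high; bystander. Origin under its centre.
- tipbox: Blue pipette-tip box, 88 by 123 mm, 65 mm high; bystander. Origin under its centre.
- calculator: Black desk calculator lying flat, 90 by 150 by 19 mm; bystander. Origin under its centre.
There are look-alikes about, which are no part of the job. Leave any brown or green look-alike of the pedal_base alone.

How it is judged:
By the outcome, as a careful person would: the job done as asked, in the order asked, and still so for the second after the job is handed in, while the arm keeps its last pose, push and grip.
It also fails if it takes over 58 s, if anything falls off the work surface, if the arm or the gripper's body presses on something with over 40 N, if the wrist force passes 120 N, or if a joint passes its speed limit or range.

ROBOT

A 6-joint arm with a two-finger parallel gripper is mounted at the origin on the work surface. World frame = base frame: x ahead of the robot, y to its left, z up, the work surface at z = 0. Lengths are in mm, angles in rad, forces in N, time in s.
With the tool pointing down it reaches from about 275 to 1000 mm from the base axis. Payload 8.4 kg.
Tool frame: the origin (TCP) lies midway between the tips of the shut fingers; the grasp point (between the pads) lies 19 mm behind it; z points along the fingers, y is the line along which they close (so a half turn about z gives the same grasp; the last joint's range is limited). The gripper opens to 85 mm and grips with 20 to 120 N. Pads are 22 mm wide; open, the fingers measure 114 mm over their backs; the gripper's body (76 mm by 85 mm) begins 54 mm behind the grasp point. The pads swing forward as they close: fully open they stand 13 mm farther back than shut.
Start: joints at [1.151, 0.353, 1.633, -0, 1.155, -0.002], TCP at [253.593, 571.243, 231.281] pointing down, gripper open.
Joint ranges: [-2.63, 2.63], [-0.92, 2.1], [0.06, 2.66], [-1.3, 4.44], [0, 2.69], [-3.02, 3.02]. Speed limits (rad/s): [2.22, 2.22, 2.79, 3.14, 3.14, 3.14].

INTERFACE

Orientations are given as [roll, pitch, yaw] about the fixed x, y, z axes, in that order (R = Rz(yaw) Ry(pitch) Rx(roll)).
In Python, from rig import monitor, imaging, r gives the robot as it stands.
- The arm moves only by the tool drive_tool, never from a script. Its argument "plan" is a list of rows, each an object of numbers: "x", "y", "z": the shift along the tool's x, y, z in units of 50 mm (1.0 is 50 mm); "ax", "ay", "az": the turn, a rotation vector about the tool's x, y, z in units of 6 degrees (1.0 is 6 degrees); "hand": the finger opening in mm, from 0 to 85.4. In form: [{"x": .., "y": .., "z": .., "ax": .., "ay": .., "az": .., "hand": ..}, ...]. A call has 1 to 8 rows; each row is the pose to reach, as a shift and turn from the pose commanded when the call began, along the tool's axes at that moment; what a row does not reach only later rows make up. A row lasts 1/10 s, in which the tool goes at most 50 mm and 8.59 degrees, less where a joint would pass 70% of its speed; a pose out of reach is approached as far as the arm can. A call with a gripper value outside its range is refused whole. The fingers move at their own pace and stop on an object; "grip_force" is the grip in N (left out, the last holds). Time passes only in rows, so rows that repeat a pose let the fingers close. It gives the time, the measured TCP pose, the force, the opening and the grip force at its end, in the units of the state.
- monitor.sense(): the state, without advancing time (a new reading comes with each control period).
- imaging.grab_frame(name): name is "scene" or "top" or "wrist"; returns the picture (384x512x3 uint8, red, green, blue); there is no depth.
- imaging.camera_info(name): a dict with "mtx" (3x3 intrinsics, pixels), "R" (3x3) and "t" (3): a world point X has camera coordinates R X + t. Camera axes: x right, y down, z forward; pixel columns grow to the right and rows downward; lengths in mm; the calibration is good to about 2 mm. A picture is of the moment at which its call begins: read the wrist's pose just before it. camera_info takes no time and is no camera call; for the wrist camera it gives the pose at the moment of the call.
- r.sign_off(): hands the job in; it is judged then, once.
The state is a dict: "clock": time; "qpos": joint angles; "qvel": joint speeds; "joint_efforts": joint torques, N m; "eef_pos": TCP position; "tcp_rot": TCP orientation; "contact_force": force on the tool from outside, world axes, zero at the start; "wrist_torque": the same for the moment, N m; "opening": opening from 0.0 (shut) to 1.0 (fully open); "grasp_force": force on a finger pad.
Only numpy, scipy, OpenCV 4.12 (cv2) and the standard library are available. Lean on these libraries where they do the work, as an engineer would, in place of code of your own. Each camera call takes 0.05 s, during which the arm holds its last target. There are 200 camera calls.

## Working session

There is one attempt and no reset: what is moved stays moved. The work goes in short steps, Python scripts to look and compute and a tool call to move; the robot and the scene stay as the last step left them, time stands still between calls to the robot, and variables do not carry over. Pictures are saved under pics/ and viewed, at most 10 in all, crops included, and the job is handed in when it is done.

Besides the shell and the picture viewer there is one more tool, called after "Call:" as name(argument=value, ...) on one line, values as JSON. drive_tool: Moves the arm, as the interface text tells. Its arguments: {"type":"object","properties":{"plan":{"type":"array","items":{"type":"object","properties":{"x":{"type":"number"},"y":{"type":"number"},"z":{"type":"number"},"ax":{"type":"number"},"ay":{"type":"number"},"az":{"type":"number"},"hand":{"type":"number"}}}},"grip_force":{"type":"number"}},"required":["plan"]}

```bash
mkdir -p pics; ls
python3 - <<'E'
from rig import monitor, imaging, r
import cv2
s=monitor.sense(); print({k:s[k] for k in ('clock','eef_pos','tcp_rot','contact_force','opening')})
for n in ('scene','top'):
    im=imaging.grab_frame(n); cv2.imwrite(f'pics/{n}0.png',cv2.resize(im[:,:,::-1],(800,600),interpolation=cv2.INTER_CUBIC))
    c=imaging.camera_info(n); print(n,c['mtx'],c['R'],c['t'])
c=imaging.camera_info('wrist');print(c)
E
```

```text
pics
{'clock': 0.0, 'eef_pos': array([253.38746739, 570.79476678, 230.55576346]), 'tcp_rot': array([-3.14017563e+00, -3.04410620e-05,  2.72374993e+00]), 'contact_force': array([ 0.19071939,  0.65598406, -0.25970152]), 'opening': 1.002109507112905}
scene [[431.50647909   0.         252.04883636]
 [  0.         431.50647909 197.674691  ]
 [  0.           0.           1.        ]] [[-0.08093572  0.9964996   0.02092761]
 [ 0.52461372  0.06044312 -0.84919201]
 [-0.84748443 -0.05775106 -0.52766937]] [  33.30214319 -179.82337671 1578.26991151]
top [[367.06562909   0.         256.66873022]
 [  0.         367.06562909 191.5797755 ]
 [  0.           0.           1.        ]] [[ 0.02561395 -0.9995119   0.01788528]
 [-0.99485073 -0.02724134 -0.09762134]
 [ 0.09806091 -0.01529272 -0.99506291]] [ -19.94707931  500.9551946  1069.58378688]
{'mtx': array([[317.4493227 ,   0.        , 257.8228828 ],
       [  0.        , 317.4493227 , 195.45565433],
       [  0.        ,   0.        ,   1.        ]]), 'R': array([[ 0.40629038,  0.91373995, -0.00272574],
       [ 0.87859642, -0.3898411 ,  0.27584823],
       [ 0.25099094, -0.1144693 , -0.96119734]]), 't': array([-623.87601237,  -36.47344165,  379.47791532])}
```

View pics/top0.png

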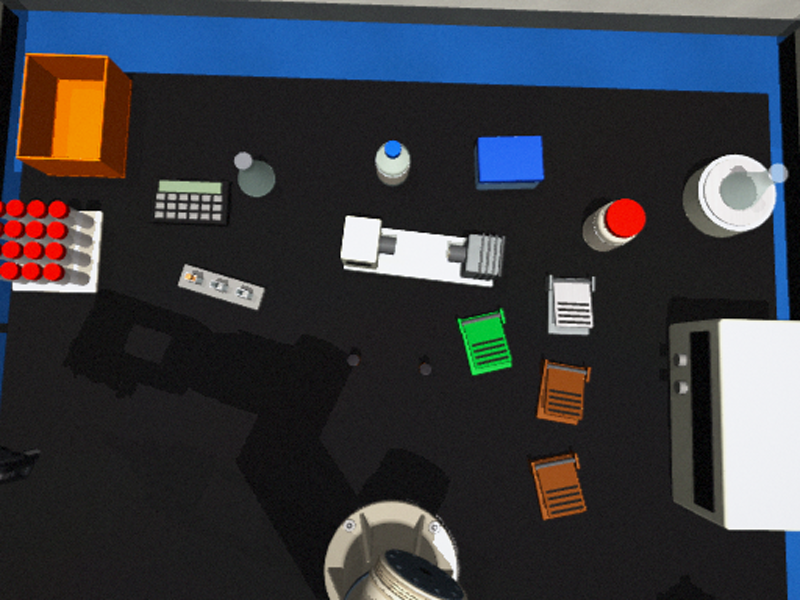

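View pics/scene0.png

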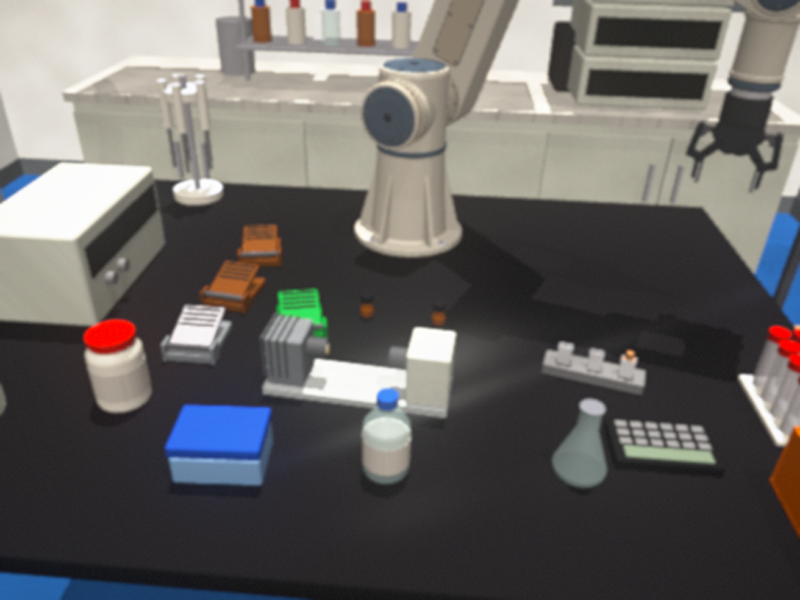

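Top view (800x600 px): stoppered cell at about (192,277), with spares at (219,285) and (244,292), all in the rack at left. The photometer is at (420,258), detector on the left (+y). Pedal candidates are grey/white (572,305), green (485,342) and brown (563,390) and (557,487), so I choose the grey one. Next is one close mosaic to check this.

```bash
cat > h.py <<'E'
import numpy as np, cv2
from rig import monitor, imaging, r
from scipy.spatial.transform import Rotation as Rn
def back(c,uv,z):
    d=c['R'].T@np.linalg.inv(c['mtx'])@np.array([uv[0],uv[1],1.]); o=-c['R'].T@c['t']
    return o+d*(z-o[2])/d[2]
def proj(c,X):
    p=c['mtx']@(c['R']@np.asarray(X,float)+c['t']); return p[:2]/p[2]
E
python3 - <<'E'
from h import *
im=imaging.grab_frame('top')[:,:,::-1]; cv2.imwrite('pics/top_raw.png',im)
def crop(x,y,w,h,s): return cv2.resize(im[y:y+h,x:x+w],None,fx=s,fy=s,interpolation=cv2.INTER_CUBIC)
a=crop(105,160,70,45,5)      # rack 350x225
b=crop(340,170,50,50,5)      # pedal 250x250
p=crop(210,130,120,60,6)     # 720x360
M=np.zeros((600,800,3),np.uint8); M[:225,:350]=a; M[:250,400:650][:225]=b[:225]; M[235:595,:720]=p
cv2.imwrite('pics/mos.png',M)
E
```

```text
(no output)
```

View pics/mos.png

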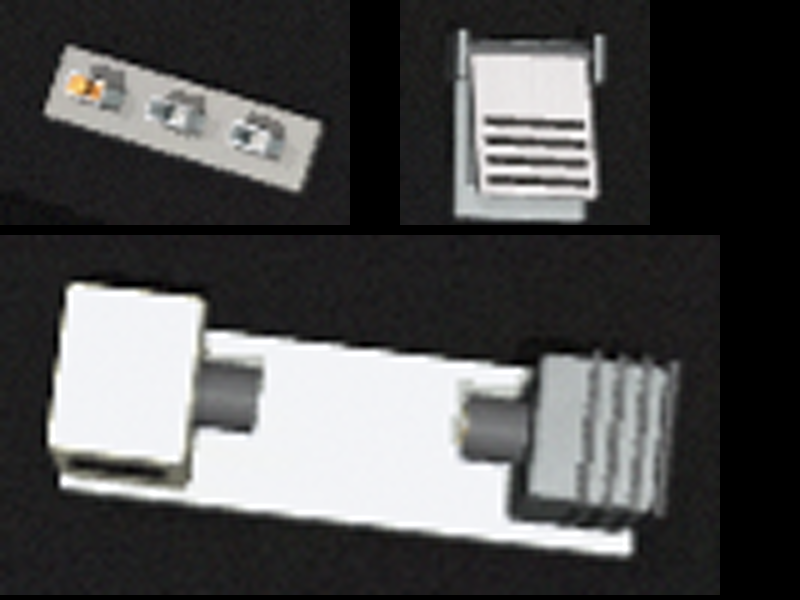

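The mosaic confirms the orange cork in the rack's left well (85,88), and the steel-grey pedal at (530,125), hinge at the top. The nose ends are at (260,397) and (461,423).

Run:
```python
from h import *
np.set_printoptions(precision=1,suppress=True)
c=imaging.camera_info('top')
def P(X,Y,ox,oy,x0,y0,s,z): return back(c,((X-ox+.5)/s-.5+x0,(Y-oy+.5)/s-.5+y0),z)
R=lambda X,Y,z:P(X,Y,0,0,105,160,5,z); B=lambda X,Y,z:P(X,Y,400,0,340,170,5,z); H=lambda X,Y,z:P(X,Y,0,235,210,130,6,z)
k=np.array([R(67,44,18),R(324,121,18),R(300,192,18),R(44,118,18)])
print('rack',k,k.mean(0),[np.linalg.norm(k[i]-k[(i+1)%4]) for i in range(4)])
d=(k[0]-k[1]+k[3]-k[2]);print('rack yaw y-dir',np.arctan2(-d[0],d[1]), 'cork',R(85,88,61))
for n,q in dict(bl=B(455,217,16),br=B(583,219,16),chl=B(463,32,34),chr=B(601,40,34),fl=B(483,195,51.5),fr=B(596,199,51.5),hl=B(470,55,32),hr=B(588,55,32)).items(): print(n,q)
p=np.array([H(60,488,14),H(632,556,14)]);d=p[0]-p[1];print('ph',p,np.linalg.norm(d),np.arctan2(-d[0],d[1]))
print('top edge',H(205,332,14),H(535,370,14))
for q in ((262,362),(257,432),(466,385),(459,460)): print(H(*q,70))
for q in ((70,284),(205,297),(50,450),(187,463)): print('det',H(*q,104))
```

```text
rack [[560.4 410.6  18. ]
 [518.2 255.   18. ]
 [475.2 267.1  18. ]
 [515.4 421.5  18. ]] [517.3 338.5  18. ] [np.float64(161.26786747575198), np.float64(44.66417267373312), np.float64(159.48027593787475), np.float64(46.28838084115644)]
rack yaw y-dir -0.2596035401410475 cork [528.6 383.   61. ]
bl [ 445.3 -290.3   16. ]
br [ 446.1 -367.6   16. ]
chl [ 554.9 -290.1   34. ]
chr [ 552.4 -372.9   34. ]
fl [ 456.9 -297.    51.5]
fr [ 456.3 -363.1   51.5]
hl [ 541.4 -294.9   32. ]
hr [ 543.4 -365.7   32. ]
ph [[ 559.5  106.7   14. ]
 [ 533.  -182.4   14. ]] 290.3127333741271 -0.09125467496584627
top edge [641.5  36.1  14. ] [ 626.8 -132.    14. ]
[615.    6.9  70. ]
[580.8   8.4  70. ]
[606.7 -91.6  70. ]
[570.  -88.9  70. ]
det [642.1  97.6 104. ]
det [637.9  34.5 104. ]
det [563.6 104.1 104. ]
det [559.3  40.5 104. ]
```

Call:
drive_tool(plan=[{"x": -0.6, "y": -0.78, "az": 1.4, "hand": 0}, {"x": -1.2, "y": -1.55, "az": 2.8, "hand": 0}, {"x": -1.8, "y": -2.3, "az": 4.2, "hand": 0}, {"x": -2.4, "y": -3.1, "az": 5.6, "hand": 0}, {"x": -3.0, "y": -3.9, "az": 7.0, "hand": 0}, {"x": -3.6, "y": -4.7, "az": 8.4, "hand": 0}, {"x": -4.2, "y": -5.4, "az": 9.8, "hand": 0}, {"x": -4.8, "y": -6.2, "az": 11.2, "hand": 0}])

```text
invalid input
```

```bash
cat > go.py <<'E'
import sys
from h import *
# target x y z(TCP) and tool-y angle psi(yaw)
def go(x,y,z,psi,show=True):
    s=monitor.sense(); R=Rn.from_euler('xyz',s['tcp_rot']); T=Rn.from_euler('xyz',[np.pi,0,psi])
    d=R.inv().apply(np.array([x,y,z])-s['eef_pos'])/50; w=(R.inv()*T).as_rotvec(degrees=True)/6
    print('t',round(s['clock'],2),'pos',s['eef_pos'].round(1),'rot',s['tcp_rot'].round(3),'F',s['contact_force'].round(1),'q',s['qpos'].round(2))
    print('units',d.round(3),'turn',w.round(3))
if __name__=='__main__': go(*map(float,sys.argv[1:5]))
E
python3 go.py 473 -330 150 1.48
```

```text
t 0.15 pos [253.4 570.9 230.7] rot [-3.141 -0.     2.724] F [ 0.3  0.4 -0.5] q [ 1.15  0.35  1.63  0.    1.16 -0.  ]
units [-11.325 -14.685   1.63 ] turn [-9.0000e-03  6.0000e-03  1.1877e+01]
```

Call:
drive_tool(plan=[{"x": -0.6, "y": -0.78, "z": 0, "ax": 0, "ay": 0, "az": 1.2, "hand": 0}, {"x": -1.2, "y": -1.55, "z": 0, "ax": 0, "ay": 0, "az": 2.4, "hand": 0}, {"x": -1.8, "y": -2.3, "z": 0, "ax": 0, "ay": 0, "az": 3.6, "hand": 0}, {"x": -2.4, "y": -3.1, "z": 0, "ax": 0, "ay": 0, "az": 4.8, "hand": 0}, {"x": -3.0, "y": -3.9, "z": 0, "ax": 0, "ay": 0, "az": 6.0, "hand": 0}, {"x": -3.6, "y": -4.7, "z": 0, "ax": 0, "ay": 0, "az": 7.2, "hand": 0}, {"x": -4.2, "y": -5.4, "z": 0, "ax": 0, "ay": 0, "az": 8.4, "hand": 0}, {"x": -4.8, "y": -6.2, "z": 0, "ax": 0, "ay": 0, "az": 9.6, "hand": 0}])

```text
clock: 0.95
eef_pos: [347.4, 189.0, 231.4]
tcp_rot: [3.141, -0.0, 1.714]
contact_force: [2.1, 0.0, 0.5]
opening: -0.004
grasp_force: 0.0
```

```bash
python3 go.py 473 -330 150 1.48
```

```text
t 0.95 pos [347.4 189.  231.4] rot [ 3.141 -0.     1.714] F [2.1 0.  0.5] q [ 0.49 -0.02  2.09 -0.    1.07  0.35]
units [-10.632   1.004   1.627] turn [ 0.008 -0.004  2.234]
```

Call:
drive_tool(plan=[{"x": -0.97, "y": 0.1, "z": 0, "ax": 0, "ay": 0, "az": 0.5, "hand": 0}, {"x": -1.95, "y": 0.2, "z": 0, "ax": 0, "ay": 0, "az": 1.0, "hand": 0}, {"x": -2.9, "y": 0.3, "z": 0, "ax": 0, "ay": 0, "az": 1.5, "hand": 0}, {"x": -3.9, "y": 0.4, "z": 0, "ax": 0, "ay": 0, "az": 2.0, "hand": 0}, {"x": -4.8, "y": 0.5, "z": 0, "ax": 0, "ay": 0, "az": 2.25, "hand": 0}, {"x": -5.8, "y": 0.6, "z": 0, "ax": 0, "ay": 0, "az": 2.25, "hand": 0}, {"x": -6.7, "y": 0.7, "z": 0, "ax": 0, "ay": 0, "az": 2.25, "hand": 0}, {"x": -7.5, "y": 0.8, "z": 0.2, "ax": 0, "ay": 0, "az": 2.25, "hand": 0}])

```text
clock: 1.75
eef_pos: [442.8, -177.3, 222.2]
tcp_rot: [3.139, 0.001, 1.482]
contact_force: [0.7, 0.8, -0.4]
opening: 0.001
grasp_force: 0.0
```

```bash
python3 go.py 473 -330 150 1.48
python3 - <<'E'
from h import *
c=imaging.camera_info('wrist');im=imaging.grab_frame('wrist')[:,:,::-1]
cv2.imwrite('pics/w1.png',im)
for X in ((592,-41.6,70),(473,-330,48),(546,-38,14)): print(proj(c,X))
E
```

```text
t 1.75 pos [ 442.8 -177.3  222.2] rot [3.139e+00 1.000e-03 1.482e+00] F [ 0.7  0.8 -0.4] q [-0.38  0.13  1.95 -0.    1.06 -0.29]
units [-2.988  0.87   1.448] turn [0.023 0.008 0.018]
[422.33586371   4.51137966]
[294.99605728 302.23993004]
[347.67268522  22.00432388]
```

View pics/w1.png

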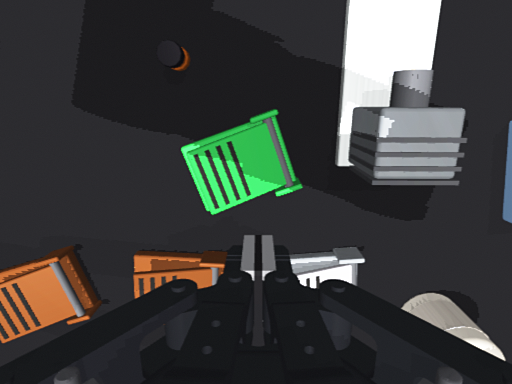

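The pedal is mostly hidden behind the fingers: the grey cheek is at (350,255), brown ones lie left of it and green at (240,165). The projection agrees, so I go above the pad.

Call:
drive_tool(plan=[{"x": -0.8, "y": 0.22, "z": 0.3, "ax": 0, "ay": 0, "az": 0, "hand": 0}, {"x": -1.6, "y": 0.44, "z": 0.6, "ax": 0, "ay": 0, "az": 0, "hand": 0}, {"x": -2.4, "y": 0.66, "z": 1.1, "ax": 0, "ay": 0, "az": 0, "hand": 0}, {"x": -2.99, "y": 0.87, "z": 1.8, "ax": 0, "ay": 0, "az": 0, "hand": 0}, {"x": -2.99, "y": 0.87, "z": 2.5, "ax": 0, "ay": 0, "az": 0, "hand": 0}, {"x": -2.99, "y": 0.87, "z": 3.0, "ax": 0, "ay": 0, "az": 0, "hand": 0}, {"x": -2.99, "y": 0.87, "z": 3.2, "ax": 0, "ay": 0, "az": 0, "hand": 0}])

```text
clock: 2.5
eef_pos: [470.4, -326.3, 58.4]
tcp_rot: [-3.138, -0.002, 1.482]
contact_force: [-0.3, -0.0, 0.3]
opening: -0.003
grasp_force: 0.0
```

```bash
python3 go.py 472 -330 45 1.48
python3 - <<'E'
from h import *
out=[]
for n in ('top','scene'):
    c=imaging.camera_info(n);im=np.ascontiguousarray(imaging.grab_frame(n)[:,:,::-1])
    u,v=map(int,proj(c,(473,-330,48)));p=cv2.resize(im[v-35:v+35,u-40:u+40],None,fx=5,fy=5,interpolation=cv2.INTER_CUBIC); out.append(p)
cv2.imwrite('pics/p2.png',np.hstack(out))
E
```

```text
t 2.5 pos [ 470.4 -326.3   58.4] rot [-3.138e+00 -2.000e-03  1.482e+00] F [-0.3 -0.   0.3] q [-0.61  0.49  1.87  0.    0.78 -0.52]
units [-0.071  0.039  0.268] turn [-0.038 -0.022  0.022]
```

View pics/p2.png

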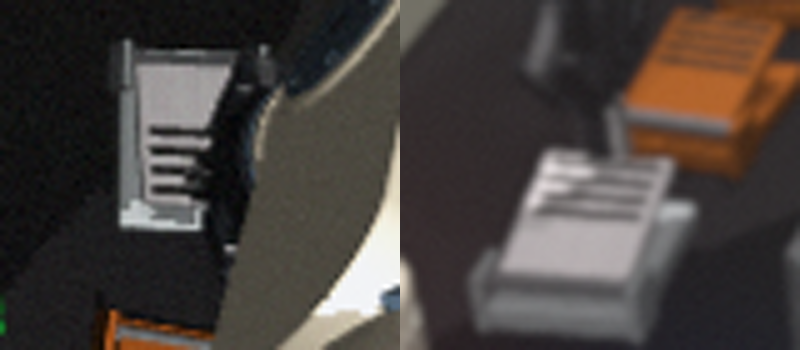

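The tips hover over the treadle's slotted end, as planned (top crop at about (215,175)). I press in steps.

Call:
drive_tool(plan=[{"x": -0.05, "y": 0.03, "z": 0.15, "ax": 0, "ay": 0, "az": 0, "hand": 0}, {"x": -0.07, "y": 0.04, "z": 0.25, "ax": 0, "ay": 0, "az": 0, "hand": 0}, {"x": -0.07, "y": 0.04, "z": 0.34, "ax": 0, "ay": 0, "az": 0, "hand": 0}, {"x": -0.07, "y": 0.04, "z": 0.42, "ax": 0, "ay": 0, "az": 0, "hand": 0}, {"x": -0.07, "y": 0.04, "z": 0.48, "ax": 0, "ay": 0, "az": 0, "hand": 0}, {"x": -0.07, "y": 0.04, "z": 0.5, "ax": 0, "ay": 0, "az": 0, "hand": 0}, {"x": -0.07, "y": 0.04, "z": 0.5, "ax": 0, "ay": 0, "az": 0, "hand": 0}])

```text
clock: 3.3
eef_pos: [473.6, -331.1, 36.5]
tcp_rot: [-3.141, 0.0, 1.483]
contact_force: [-3.0, -1.5, 6.2]
opening: -0.003
grasp_force: 2.8
```

Call:
drive_tool(plan=[{"x": 0, "y": 0, "z": 0.04, "ax": 0, "ay": 0, "az": 0, "hand": 0}, {"x": 0, "y": 0, "z": 0.08, "ax": 0, "ay": 0, "az": 0, "hand": 0}, {"x": 0, "y": 0, "z": 0.11, "ax": 0, "ay": 0, "az": 0, "hand": 0}, {"x": 0, "y": 0, "z": 0.13, "ax": 0, "ay": 0, "az": 0, "hand": 0}, {"x": 0, "y": 0, "z": 0.13, "ax": 0, "ay": 0, "az": 0, "hand": 0}])

```text
clock: 3.8
eef_pos: [473.3, -331.1, 30.1]
tcp_rot: [-3.141, 0.0, 1.483]
contact_force: [-5.7, -0.6, 8.4]
opening: -0.003
grasp_force: 4.2
```

Call:
drive_tool(plan=[{"x": 0, "y": 0, "z": 0.02, "ax": 0, "ay": 0, "az": 0, "hand": 0}, {"x": 0, "y": 0, "z": 0.03, "ax": 0, "ay": 0, "az": 0, "hand": 0}, {"x": 0, "y": 0, "z": 0.03, "ax": 0, "ay": 0, "az": 0, "hand": 0}])

```text
clock: 4.1
eef_pos: [473.3, -331.1, 29.6]
tcp_rot: [-3.141, 0.0, 1.483]
contact_force: [-7.0, 0.6, 19.2]
opening: -0.002
grasp_force: 9.5
```

The force jumped to 19 N at z 29.6, so the treadle is on its stop. I release it and head for the rack.

Call:
drive_tool(plan=[{"x": 0, "y": 0, "z": -0.2, "ax": 0, "ay": 0, "az": 0, "hand": 0}, {"x": 0, "y": 0, "z": -0.5, "ax": 0, "ay": 0, "az": 0, "hand": 0}, {"x": 0, "y": 0, "z": -1.0, "ax": 0, "ay": 0, "az": 0, "hand": 0}, {"x": 0, "y": 0, "z": -1.8, "ax": 0, "ay": 0, "az": 0, "hand": 0}, {"x": 0, "y": 0, "z": -2.7, "ax": 0, "ay": 0, "az": 0, "hand": 0}, {"x": 0.2, "y": 0, "z": -3.5, "ax": 0, "ay": 0, "az": 0, "hand": 0}, {"x": 0.9, "y": 0, "z": -4.0, "ax": 0, "ay": 0, "az": 0.2, "hand": 0}, {"x": 1.8, "y": 0, "z": -4.0, "ax": 0, "ay": 0, "az": 0.4, "hand": 0}])

```text
clock: 4.9
eef_pos: [483.6, -242.2, 232.8]
tcp_rot: [3.135, 0.003, 1.438]
contact_force: [1.5, 0.5, -0.6]
opening: 0.001
grasp_force: 0.0
```

```bash
python3 go.py 515 300 200 1.311
python3 - <<'E'
from h import *
im=imaging.grab_frame('scene')[:,:,::-1]
c=imaging.camera_info('scene')
for z,n in((51.5,'rest'),(30,'down')): print(n,proj(c,(458,-330,z)))
cv2.imwrite('pics/s3.png',cv2.resize(np.hstack([im[180:240,95:160],cv2.resize(cv2.imread('pics/scene0.png'),(512,384),interpolation=cv2.INTER_AREA)[180:240,95:160]]),None,fx=6,fy=6))
E
```

```text
t 4.9 pos [ 483.6 -242.2  232.8] rot [3.135e+00 3.000e-03 1.438e+00] F [ 1.5  0.5 -0.6] q [-0.47  0.22  1.82 -0.    1.1  -0.33]
units [10.833 -0.819  0.624] turn [0.068 0.02  1.212]
rest [131.01815738 196.49556965]
down [132.00607085 203.10860281]
```

View pics/s3.png

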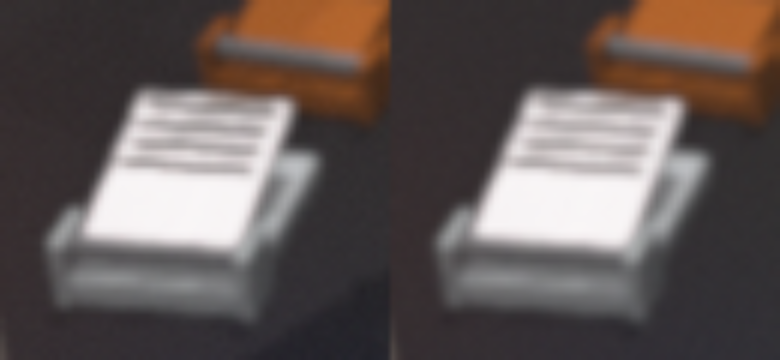

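The pedal is back at rest: now (left) looks the same as the start (right). Next is a quick look down on the photometer.

Call:
drive_tool(plan=[{"x": 0.8, "y": 0.55, "z": 0, "ax": 0, "ay": 0, "az": 0, "hand": 0}, {"x": 1.5, "y": 1.1, "z": 0, "ax": 0, "ay": 0, "az": 0, "hand": 0}, {"x": 2.2, "y": 1.6, "z": 0, "ax": 0, "ay": 0, "az": 0, "hand": 0}, {"x": 2.5, "y": 1.8, "z": 0, "ax": 0, "ay": 0, "az": 0, "hand": 0}, {"x": 2.5, "y": 1.8, "z": 0, "ax": 0, "ay": 0, "az": 0, "hand": 0}])

```text
clock: 5.45
eef_pos: [588.1, -127.0, 228.2]
tcp_rot: [-3.141, -0.0, 1.444]
contact_force: [0.5, 0.3, -0.5]
opening: -0.003
grasp_force: 0.0
```

```bash
python3 go.py 515 300 200 1.311
python3 - <<'E'
from h import *
import json
c=imaging.camera_info('wrist');im=imaging.grab_frame('wrist')[:,:,::-1]
json.dump({k:np.asarray(v).tolist() for k,v in c.items()},open('w4.json','w'))
cv2.imwrite('pics/w4.png',cv2.resize(im,(800,600),interpolation=cv2.INTER_CUBIC))
print(proj(c,(592,-41.6,70))*800/512)
E
```

```text
t 5.45 pos [ 588.1 -127.   228.2] rot [-3.141 -0.     1.444] F [ 0.5  0.3 -0.5] q [-0.22  0.32  1.69  0.    1.13 -0.09]
units [ 8.287 -2.531  0.568] turn [-0.002 -0.004  1.269]
[389.66872539 134.71459739]
```

View pics/w4.png

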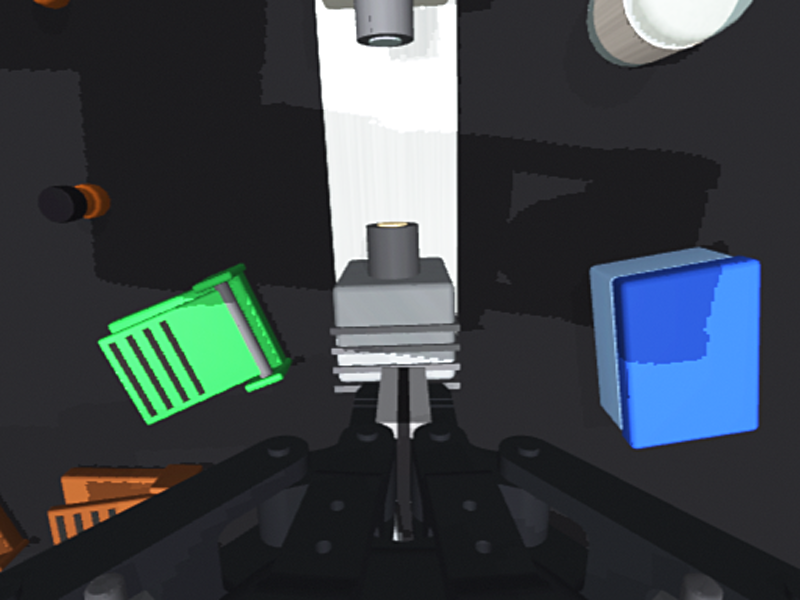

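Photometer from the wrist camera: the far nose spans 357–413 px at row 40 and the near nose 367–420 at row 227. Base edges at row 160 are about 328 and 458.

Run:
```python
from h import *
import json
c={k:np.array(v) for k,v in json.load(open('w4.json')).items()}
np.set_printoptions(precision=1,suppress=True)
im=cv2.imread('pics/w4.png',0)
s=512/800
f=lambda u,v,z:back(c,((u+.5)*s-.5,(v+.5)*s-.5),z)
xd=np.array([np.cos(.0912),-np.sin(.0912)]);yd=np.array([np.sin(.0912),np.cos(.0912)]);o=np.array([592,-41.6])
for n,q in dict(fl=(357,35,70),fr=(413,35,70),nl=(367,240,70),nr=(420,240,70),nt=(393,223,86),fbot=(385,46,54),ftop=(385,8,86),bl=(328,160,14),br=(458,160,14),bl2=(322,60,14),br2=(457,60,14),bl3=(334,260,14),br3=(459,260,14)).items():
    X=f(*q)[:2]; print(n,X,'local',np.array([(X-o)@xd,(X-o)@yd]))
for v in (60,100,160,220): 
    row=im[v,300:500].astype(int);g=np.abs(np.diff(row));print(v,[300+i for i in np.where(g>40)[0]])
```

```text
fl [581.1  11.8] local [-15.7  52.2]
fr [611.4   8. ] local [14.8 51.1]
nl [570.  -99.7] local [-16.6 -59.9]
nr [ 602.  -103.8] local [ 15.6 -61. ]
nt [587.6 -89.7] local [  0.  -48.3]
fbot [595.4   7.8] local [-1.1 49.5]
ftop [598.   18.5] local [ 0.5 60.4]
bl [546.4 -49.3] local [-44.7 -11.8]
br [635.3 -60.7] local [ 44.9 -15.1]
bl2 [553.1  13.2] local [-43.8  51. ]
br2 [640.8   1.9] local [44.6 47.8]
bl3 [ 538.9 -118.9] local [-45.8 -81.8]
br3 [ 629.3 -130.5] local [ 45.2 -85.1]
60 [np.int64(317), np.int64(318), np.int64(319), np.int64(455), np.int64(456), np.int64(457)]
100 [np.int64(320), np.int64(321), np.int64(322), np.int64(456), np.int64(457)]
160 [np.int64(325), np.int64(326), np.int64(455), np.int64(456), np.int64(457)]
220 [np.int64(330), np.int64(331), np.int64(455), np.int64(456), np.int64(457)]
```

Call:
drive_tool(plan=[{"x": 0.9, "y": -0.25, "z": 0, "ax": 0, "ay": 0, "az": 0.2, "hand": 0}, {"x": 1.8, "y": -0.5, "z": 0, "ax": 0, "ay": 0, "az": 0.4, "hand": 0}, {"x": 2.7, "y": -0.8, "z": 0, "ax": 0, "ay": 0, "az": 0.6, "hand": 0}, {"x": 3.6, "y": -1.1, "z": 0, "ax": 0, "ay": 0, "az": 0.8, "hand": 30}, {"x": 4.5, "y": -1.4, "z": 0, "ax": 0, "ay": 0, "az": 1.0, "hand": 60}, {"x": 5.4, "y": -1.7, "z": 0, "ax": 0, "ay": 0, "az": 1.2, "hand": 60}, {"x": 6.3, "y": -2.0, "z": 0, "ax": 0, "ay": 0, "az": 1.27, "hand": 60}, {"x": 7.2, "y": -2.3, "z": 0.2, "ax": 0, "ay": 0, "az": 1.27, "hand": 60}])

```text
clock: 6.3
eef_pos: [519.6, 243.1, 219.6]
tcp_rot: [3.14, -0.001, 1.306]
contact_force: [1.1, 0.8, -0.1]
opening: 0.7
grasp_force: 0.0
```

```bash
python3 go.py 515 330 180 1.311
```

```text
t 6.3 pos [519.6 243.1 219.6] rot [ 3.140e+00 -1.000e-03  1.306e+00] F [ 1.1  0.8 -0.1] q [ 0.44  0.28  1.76 -0.    1.1   0.7 ]
units [ 1.653 -0.545  0.792] turn [ 0.018 -0.008 -0.045]
```

The beam middle holds at (592,-41) to about 1 mm. Now the rack from here.

Run:
```python
from h import *
import json
c=imaging.camera_info('wrist');im=imaging.grab_frame('wrist')[:,:,::-1]
json.dump({k:np.asarray(v).tolist() for k,v in c.items()},open('w5.json','w'))
cv2.imwrite('pics/w5r.png',im)
u,v=proj(c,(517,338.5,30)); print(u,v)
x0,y0=int(u)-100,max(0,int(v)-75); print(x0,y0)
cv2.imwrite('pics/w5.png',cv2.resize(im[y0:y0+150,x0:x0+200],None,fx=4,fy=4,interpolation=cv2.INTER_CUBIC))
```

```text
228.8617446317239 81.57916586910275
128 6
```

View pics/w5.png

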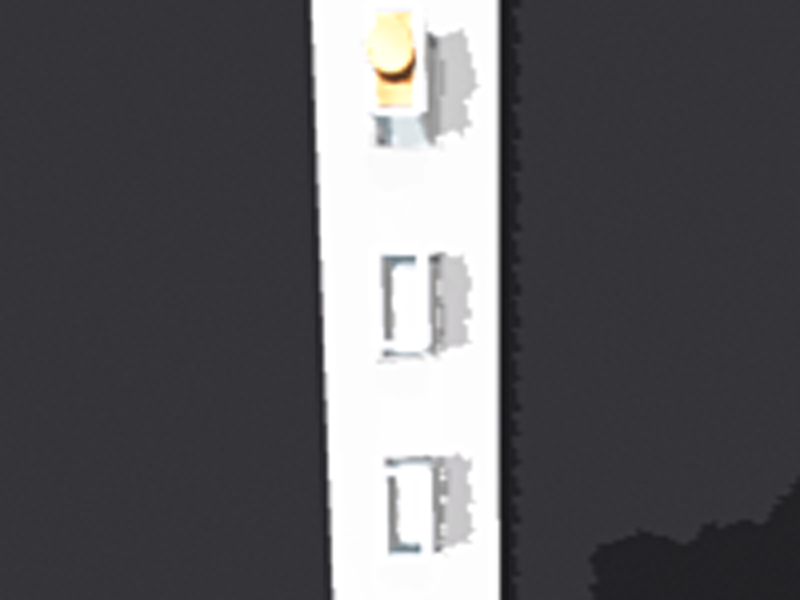

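The cork disc is at about (391,42) in the crop; the rack edges run (313,0)–(331,600) and (501,0)–(499,600); the glass top's near edge is at row 112.

Run:
```python
from h import *
import json
c={k:np.array(v) for k,v in json.load(open('w5.json')).items()}
np.set_printoptions(precision=1,suppress=True)
f=lambda u,v,z:back(c,((u+.5)/4-.5+128,(v+.5)/4-.5+6),z)[:2]
a,b,d,e=f(313,0,18),f(331,600,18),f(501,0,18),f(499,600,18)
for p,q in((a,b),(d,e)): w=p-q; print(p,q,'yaw',np.arctan2(-w[0],w[1]))
th=np.mean([np.arctan2(-(p-q)[0],(p-q)[1]) for p,q in((a,b),(d,e))]); xd=np.array([np.cos(th),np.sin(th)]);yd=np.array([-xd[1],xd[0]])
print('th',th,'centreline offset along xd',((a+b)/2@xd+(d+e)/2@xd)/2,'width',((d+e)/2-(a+b)/2)@xd)
k=f(391,42,61);print('cork',k,k@xd, 'pred rack',np.array([517.3,338.5])@xd)
t=[f(x,112,49) for x in(372,428)];print('glass near edge',t, [q@xd for q in t], 'centre y',np.mean(t,0)@yd+11.25,'cork y',k@yd)
print(k@xd, 'cell', ((a+b)/2@xd+(d+e)/2@xd)/2*xd+(k@yd)*yd)
```

```text
[514.6 411.4] [475.1 271.9] yaw -0.27649830980336243
[558.3 399.6] [519.2 259.9] yaw -0.27318377738089455
th -0.27484104359212846 centreline offset along xd 406.27807215125677 width 45.4635467599023
cork [531.1 386.9] 406.19989713876157 pred rack 406.01802521310793
glass near edge [array([522.7, 377.6]), array([534.8, 374.3])] [np.float64(400.59061541200356), np.float64(413.1183249413901)] centre y 516.6211414252703 cork y 516.5185557829324
406.19989713876157 cell [531.2 386.9]
```

```bash
python3 go.py 531 387 90 1.299
```

```text
t 6.35 pos [517.4 248.8 217.4] rot [-3.140e+00 -3.000e-03  1.308e+00] F [-1.2  5.1 -0.1] q [0.44 0.29 1.76 0.   1.09 0.7 ]
units [ 2.734 -0.452  2.555] turn [-0.017 -0.024  0.086]
```

Call:
drive_tool(plan=[{"x": 0.8, "y": -0.1, "z": 0.1, "ax": 0, "ay": 0, "az": 0, "hand": 60}, {"x": 1.6, "y": -0.25, "z": 0.4, "ax": 0, "ay": 0, "az": 0.08, "hand": 60}, {"x": 2.3, "y": -0.4, "z": 0.9, "ax": 0, "ay": 0, "az": 0.08, "hand": 60}, {"x": 2.7, "y": -0.45, "z": 1.4, "ax": 0, "ay": 0, "az": 0.08, "hand": 60}, {"x": 2.7, "y": -0.45, "z": 1.8, "ax": 0, "ay": 0, "az": 0.08, "hand": 60}, {"x": 2.7, "y": -0.45, "z": 2.0, "ax": 0, "ay": 0, "az": 0.08, "hand": 60}, {"x": 2.7, "y": -0.45, "z": 2.0, "ax": 0, "ay": 0, "az": 0.08, "hand": 60}, {"x": 2.7, "y": -0.45, "z": 2.0, "ax": 0, "ay": 0, "az": 0.08, "hand": 60}])

```text
clock: 7.15
eef_pos: [533.6, 378.1, 119.1]
tcp_rot: [3.141, -0.0, 1.298]
contact_force: [0.2, -0.3, -0.0]
opening: 0.701
grasp_force: 0.0
```

```bash
python3 go.py 531 387 21 1.299
```

```text
t 7.15 pos [533.6 378.1 119.1] rot [ 3.141 -0.     1.298] F [ 0.2 -0.3 -0. ] q [ 0.61  0.51  1.66 -0.    0.97  0.89]
units [ 0.157 -0.099  1.962] turn [ 0.003 -0.002 -0.006]
```

Call:
drive_tool(plan=[{"x": 0.16, "y": -0.1, "z": 0.2, "ax": 0, "ay": 0, "az": 0, "hand": 60}, {"x": 0.16, "y": -0.1, "z": 0.6, "ax": 0, "ay": 0, "az": 0, "hand": 60}, {"x": 0.16, "y": -0.1, "z": 1.0, "ax": 0, "ay": 0, "az": 0, "hand": 60}, {"x": 0.16, "y": -0.1, "z": 1.4, "ax": 0, "ay": 0, "az": 0, "hand": 60}, {"x": 0.16, "y": -0.1, "z": 1.7, "ax": 0, "ay": 0, "az": 0, "hand": 60}, {"x": 0.16, "y": -0.1, "z": 1.9, "ax": 0, "ay": 0, "az": 0, "hand": 60}, {"x": 0.16, "y": -0.1, "z": 1.94, "ax": 0, "ay": 0, "az": 0, "hand": 60}, {"x": 0.16, "y": -0.1, "z": 1.94, "ax": 0, "ay": 0, "az": 0, "hand": 60}])

```text
clock: 7.95
eef_pos: [530.5, 388.3, 21.4]
tcp_rot: [3.141, -0.0, 1.3]
contact_force: [0.6, 0.4, -0.1]
opening: 0.703
grasp_force: 0.0
```

```bash
python3 go.py 531 387 21 1.299
```

```text
t 7.95 pos [530.5 388.3  21.4] rot [ 3.141 -0.     1.3  ] F [ 0.6  0.4 -0.1] q [0.63 0.64 1.69 0.   0.81 0.9 ]
units [-0.023  0.016  0.009] turn [ 0.001 -0.002  0.005]
```

Call:
drive_tool(plan=[{"x": -0.02, "y": 0.01, "z": 0, "ax": 0, "ay": 0, "az": 0, "hand": 40}, {"x": -0.02, "y": 0.01, "z": 0, "ax": 0, "ay": 0, "az": 0, "hand": 25}, {"x": -0.02, "y": 0.01, "z": 0, "ax": 0, "ay": 0, "az": 0, "hand": 18}, {"x": -0.02, "y": 0.01, "z": 0, "ax": 0, "ay": 0, "az": 0, "hand": 12}, {"x": -0.02, "y": 0.01, "z": 0, "ax": 0, "ay": 0, "az": 0, "hand": 6}, {"x": -0.02, "y": 0.01, "z": 0, "ax": 0, "ay": 0, "az": 0, "hand": 6}, {"x": -0.02, "y": 0.01, "z": 0, "ax": 0, "ay": 0, "az": 0, "hand": 6}, {"x": -0.02, "y": 0.01, "z": 0, "ax": 0, "ay": 0, "az": 0, "hand": 6}], grip_force=25)

```text
clock: 8.75
eef_pos: [530.9, 387.3, 21.8]
tcp_rot: [3.141, -0.0, 1.3]
contact_force: [-0.8, -0.2, 5.4]
opening: 0.141
grasp_force: 26.1
```

```bash
python3 go.py 531 387 21 1.299
```

```text
t 8.75 pos [530.9 387.3  21.8] rot [ 3.141 -0.     1.3  ] F [-0.8 -0.2  5.4] q [ 0.63  0.64  1.69 -0.    0.81  0.9 ]
units [-0.004  0.004  0.016] turn [ 0.004 -0.004  0.006]
```

Call:
drive_tool(plan=[{"x": 0, "y": 0, "z": -0.1, "ax": 0, "ay": 0, "az": 0, "hand": 6}, {"x": 0, "y": 0, "z": -0.3, "ax": 0, "ay": 0, "az": 0, "hand": 6}, {"x": 0, "y": 0, "z": -0.6, "ax": 0, "ay": 0, "az": 0, "hand": 6}, {"x": 0, "y": 0, "z": -1.0, "ax": 0, "ay": 0, "az": 0, "hand": 6}, {"x": 0, "y": 0, "z": -1.5, "ax": 0, "ay": 0, "az": 0, "hand": 6}, {"x": 0, "y": 0, "z": -2.2, "ax": 0, "ay": 0, "az": 0, "hand": 6}, {"x": 0, "y": 0, "z": -2.9, "ax": 0, "ay": 0, "az": 0, "hand": 6}, {"x": 0, "y": 0, "z": -3.4, "ax": 0, "ay": 0, "az": 0, "hand": 6}])

```text
clock: 9.55
eef_pos: [531.2, 387.5, 195.2]
tcp_rot: [3.14, -0.003, 1.3]
contact_force: [0.2, -0.3, -0.5]
opening: 0.142
grasp_force: 25.4
```

```bash
python3 go.py 592 -41.3 190 1.4796
```

```text
t 9.55 pos [531.2 387.5 195.2] rot [ 3.14e+00 -3.00e-03  1.30e+00] F [ 0.2 -0.3 -0.5] q [0.63 0.43 1.6  0.   1.11 0.9 ]
units [-7.937  3.469  0.091] turn [ 0.021 -0.023 -1.719]
```

Call:
drive_tool(plan=[{"x": -0.2, "y": 0.09, "z": 0, "ax": 0, "ay": 0, "az": 0, "hand": 6}, {"x": -0.6, "y": 0.26, "z": 0, "ax": 0, "ay": 0, "az": -0.1, "hand": 6}, {"x": -1.1, "y": 0.48, "z": 0, "ax": 0, "ay": 0, "az": -0.2, "hand": 6}, {"x": -1.7, "y": 0.74, "z": 0, "ax": 0, "ay": 0, "az": -0.35, "hand": 6}, {"x": -2.3, "y": 1.0, "z": 0, "ax": 0, "ay": 0, "az": -0.5, "hand": 6}, {"x": -2.9, "y": 1.27, "z": 0, "ax": 0, "ay": 0, "az": -0.63, "hand": 6}, {"x": -3.5, "y": 1.53, "z": 0, "ax": 0, "ay": 0, "az": -0.76, "hand": 6}, {"x": -4.1, "y": 1.8, "z": 0, "ax": 0, "ay": 0, "az": -0.9, "hand": 6}])

```text
clock: 10.35
eef_pos: [561.8, 163.6, 191.3]
tcp_rot: [-3.141, 0.0, 1.394]
contact_force: [0.3, -0.1, 0.4]
opening: 0.142
grasp_force: 25.4
```

Call:
drive_tool(plan=[{"x": -0.6, "y": 0.18, "z": 0, "ax": 0, "ay": 0, "az": -0.1, "hand": 6}, {"x": -1.2, "y": 0.36, "z": 0, "ax": 0, "ay": 0, "az": -0.2, "hand": 6}, {"x": -1.8, "y": 0.55, "z": 0, "ax": 0, "ay": 0, "az": -0.35, "hand": 6}, {"x": -2.4, "y": 0.75, "z": 0, "ax": 0, "ay": 0, "az": -0.5, "hand": 6}, {"x": -2.9, "y": 0.95, "z": 0, "ax": 0, "ay": 0, "az": -0.65, "hand": 6}, {"x": -3.3, "y": 1.1, "z": 0, "ax": 0, "ay": 0, "az": -0.82, "hand": 6}, {"x": -3.5, "y": 1.2, "z": 0, "ax": 0, "ay": 0, "az": -0.82, "hand": 6}, {"x": -3.5, "y": 1.2, "z": 0, "ax": 0, "ay": 0, "az": -0.82, "hand": 6}])

```text
clock: 11.15
eef_pos: [590.6, -18.5, 191.2]
tcp_rot: [-3.141, 0.0, 1.477]
contact_force: [0.7, 0.3, 0.2]
opening: 0.147
grasp_force: 25.4
```

```bash
python3 go.py 592 -41.3 65.3 1.4796
```

```text
t 11.15 pos [590.6 -18.5 191.2] rot [-3.141  0.     1.477] F [0.7 0.3 0.2] q [-0.03  0.34  1.75 -0.    1.05  0.06]
units [-0.451  0.071  2.519] turn [-0.001  0.001 -0.02 ]
```

Centre it first, then look before descending.

Call:
drive_tool(plan=[{"x": -0.2, "y": 0.03, "z": 0.1, "ax": 0, "ay": 0, "az": 0, "hand": 6}, {"x": -0.4, "y": 0.06, "z": 0.3, "ax": 0, "ay": 0, "az": -0.02, "hand": 6}, {"x": -0.45, "y": 0.07, "z": 0.5, "ax": 0, "ay": 0, "az": -0.02, "hand": 6}, {"x": -0.45, "y": 0.07, "z": 0.6, "ax": 0, "ay": 0, "az": -0.02, "hand": 6}, {"x": -0.45, "y": 0.07, "z": 0.6, "ax": 0, "ay": 0, "az": -0.02, "hand": 6}])

```text
clock: 11.65
eef_pos: [591.2, -39.8, 159.8]
tcp_rot: [-3.139, -0.0, 1.482]
contact_force: [0.4, 0.4, 0.9]
opening: 0.14
grasp_force: 25.4
```

```bash
python3 go.py 592 -41.3 65.3 1.4796
python3 - <<'E'
from h import *
import json
s=monitor.sense();p=s['eef_pos']
c=imaging.camera_info('wrist');w=imaging.grab_frame('wrist')[:,:,::-1]
cs=imaging.camera_info('scene');sc=imaging.grab_frame('scene')[:,:,::-1]
z0=p[2]-17.8
for n,cc in(('w',c),('s',cs)):
    print(n,'cork',proj(cc,(p[0],p[1],z0+57)),'top',proj(cc,(p[0],p[1],z0+45)),'bot',proj(cc,(p[0],p[1],z0)))
def cr(im,u,v): u=int(u)-40;v=int(v)-60; u=max(u,0);v=max(v,0); print('org',u,v);return cv2.resize(im[v:v+120,u:u+80],(400,600),interpolation=cv2.INTER_CUBIC)
cv2.imwrite('pics/p6.png',np.hstack([cr(w,*proj(c,p)),cr(sc,*proj(cs,p))]))
E
```

```text
t 11.65 pos [591.2 -39.8 159.8] rot [-3.139 -0.     1.482] F [0.4 0.4 0.9] q [-0.07  0.38  1.77  0.    1.    0.02]
units [-0.029  0.023  1.891] turn [-0.023 -0.001  0.021]
w cork [256.00703043 298.50314085] top [256.23649716 281.26863203] bot [256.82511702 237.05928385]
s cork [229.89354537 179.482561  ] top [229.92609295 184.08318582] bot [230.04449201 200.81898452]
org 216 191
org 189 134
```

View pics/p6.png

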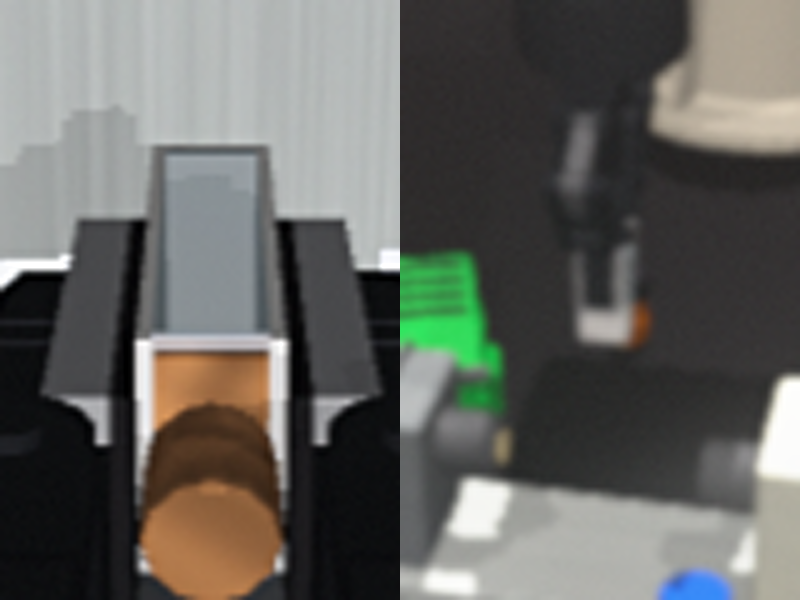

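The cell is held upright and centred between the fingers (wrist crop: window bottom edge row 147, glass top row 345, cork (212,540)). The orange spot in the scene half is a background vial. Next I check the height of the cell in the grip.

```bash
python3 - <<'E'
from h import *
s=monitor.sense();p=s['eef_pos'];R=Rn.from_euler('xyz',s['tcp_rot']).as_matrix()
c=imaging.camera_info('wrist')
P=lambda dx,z: ((proj(c,p+R@np.array([dx,0,17.8-z]))+.5-np.array([216,191]))*5-.5).round(0)
for n,q in dict(near_bot=(11.25,0),near_top=(11.25,45),cork=(0,57),fartop=(-11.25,45)).items(): print(n,P(*q))
print(P(12.25,0),P(11.25,1))
E
python3 go.py 592 -41.3 65.3 1.4796
```

```text
near_bot [206. 136.]
near_top [204. 329.]
cork [203. 540.]
fartop [204. 573.]
[206. 127.] [206. 139.]
t 11.75 pos [592.  -39.8 161.1] rot [-3.141 -0.     1.482] F [-0.3 -0.5 -0.1] q [-0.07  0.38  1.77  0.    1.    0.02]
units [-0.03   0.003  1.915] turn [-0.005 -0.001  0.024]
```

Call:
drive_tool(plan=[{"x": -0.02, "y": 0, "z": 0.2, "ax": 0, "ay": 0, "az": 0.02, "hand": 6}, {"x": -0.02, "y": 0, "z": 0.5, "ax": 0, "ay": 0, "az": 0.02, "hand": 6}, {"x": -0.02, "y": 0, "z": 0.8, "ax": 0, "ay": 0, "az": 0.02, "hand": 6}, {"x": -0.02, "y": 0, "z": 1.1, "ax": 0, "ay": 0, "az": 0.02, "hand": 6}, {"x": -0.02, "y": 0, "z": 1.4, "ax": 0, "ay": 0, "az": 0.02, "hand": 6}, {"x": -0.02, "y": 0, "z": 1.7, "ax": 0, "ay": 0, "az": 0.02, "hand": 6}, {"x": -0.02, "y": 0, "z": 1.88, "ax": 0, "ay": 0, "az": 0.02, "hand": 6}, {"x": -0.02, "y": 0, "z": 1.9, "ax": 0, "ay": 0, "az": 0.02, "hand": 6}])

```text
clock: 12.55
eef_pos: [591.1, -41.0, 64.6]
tcp_rot: [-3.139, 0.0, 1.48]
contact_force: [0.6, 0.5, -0.2]
opening: 0.141
grasp_force: 25.4
```

```bash
python3 go.py 592 -41 65.3 1.4796
```

```text
t 12.55 pos [591.1 -41.   64.6] rot [-3.139  0.     1.48 ] F [ 0.6  0.5 -0.2] q [-0.07  0.51  1.83 -0.    0.81  0.02]
units [ 0.002  0.017 -0.013] turn [-0.022  0.001  0.001]
```

Call:
drive_tool(plan=[{"x": 0, "y": 0.01, "z": -0.01, "ax": 0, "ay": 0, "az": 0, "hand": 6}, {"x": 0, "y": 0.01, "z": -0.01, "ax": 0, "ay": 0, "az": 0, "hand": 6}, {"x": 0, "y": 0.01, "z": -0.01, "ax": 0, "ay": 0, "az": 0, "hand": 6}, {"x": 0, "y": 0.01, "z": -0.01, "ax": 0, "ay": 0, "az": 0, "hand": 6}])

```text
clock: 12.95
eef_pos: [592.9, -41.2, 67.4]
tcp_rot: [3.14, -0.0, 1.48]
contact_force: [-0.1, -0.5, -0.3]
opening: 0.143
grasp_force: 25.4
```

```bash
python3 go.py 592 -41 65.3 1.4796
python3 - <<'E'
from h import *
cs=imaging.camera_info('scene');sc=imaging.grab_frame('scene')[:,:,::-1];w=imaging.grab_frame('wrist')[:,:,::-1]
p=monitor.sense()['eef_pos'];u,v=map(int,proj(cs,(592,-41,70)));print(proj(cs,(592,-41,70)),proj(cs,(592,-41,47.5)),u-40,v-40, monitor.sense()['eef_pos'])
cv2.imwrite('pics/p7.png',np.hstack([cv2.resize(sc[v-40:v+40,u-40:u+40],(400,400),interpolation=cv2.INTER_CUBIC),cv2.resize(w[190:310,197:317],(400,400),interpolation=cv2.INTER_CUBIC)]))
E
```

```text
t 12.95 pos [592.9 -41.2  67.4] rot [ 3.14 -0.    1.48] F [-0.1 -0.5 -0.3] q [-0.07  0.5   1.82 -0.    0.81  0.02]
units [ 0.002 -0.018  0.042] turn [ 0.01  -0.     0.001]
[229.68509444 226.17689249] [229.74423965 233.67912512] 189 186 [592.66632546 -41.14997594  67.14429982]
```

View pics/p7.png

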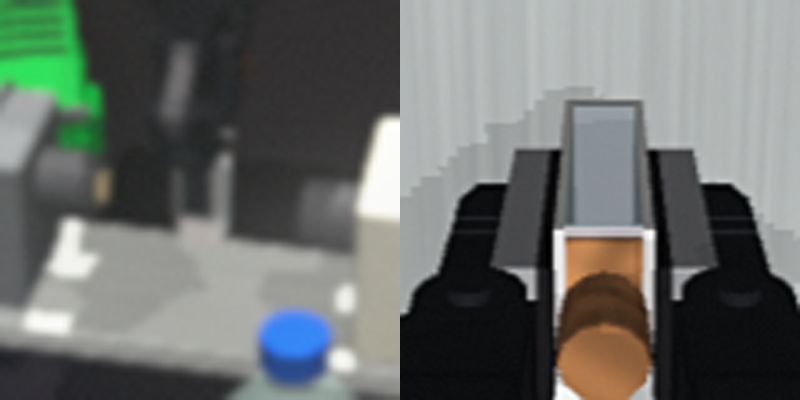

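The cell is between the noses, upright and clear of everything. The arm settled about 1.8 mm high, so I trim it.

Call:
drive_tool(plan=[{"x": 0, "y": -0.012, "z": 0.035, "ax": 0, "ay": 0, "az": 0, "hand": 6}, {"x": 0, "y": -0.012, "z": 0.035, "ax": 0, "ay": 0, "az": 0, "hand": 6}, {"x": 0, "y": -0.012, "z": 0.035, "ax": 0, "ay": 0, "az": 0, "hand": 6}, {"x": 0, "y": -0.012, "z": 0.035, "ax": 0, "ay": 0, "az": 0, "hand": 6}, {"x": 0, "y": -0.012, "z": 0.035, "ax": 0, "ay": 0, "az": 0, "hand": 6}, {"x": 0, "y": -0.012, "z": 0.035, "ax": 0, "ay": 0, "az": 0, "hand": 6}])

```text
clock: 13.65
eef_pos: [591.9, -41.1, 65.0]
tcp_rot: [-3.142, -0.0, 1.48]
contact_force: [0.7, 0.1, -0.4]
opening: 0.141
grasp_force: 25.4
```

```bash
python3 go.py 592 -41 65.3 1.4796
python3 - <<'E'
from h import *
for i in range(4): imaging.grab_frame('top'); s=monitor.sense(); print(s['eef_pos'].round(2),abs(s['qvel']).max().round(4))
E
```

```text
t 13.65 pos [591.9 -41.1  65. ] rot [-3.142 -0.     1.48 ] F [ 0.7  0.1 -0.4] q [-0.07  0.51  1.82  0.    0.81  0.02]
units [ 0.002  0.002 -0.006] turn [-0.    -0.     0.001]
[591.9  -41.11  65.03] 0.0021
[591.91 -41.1   65.02] 0.001
[591.87 -41.1   65.06] 0.0015
[591.91 -41.07  65.04] 0.0018
```

```bash
python3 -c "
from rig import r; print(r.sign_off())"
```

```text
the job is handed in; nothing more can be done
None
```

The job is handed in: I pressed the grey pedal to its stop and let it come fully up with the gap empty. The gripper now holds the stoppered cell upright and still by its frosted faces, within about 1–2 mm of the middle of the light path by my measurements. It touches nothing else, and I moved nothing else.

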